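Jar back into its slot, snap cap pressed home

ROBOT

A 6-joint arm with a two-finger parallel gripper is mounted at the origin on a cart in front of the work surface, level with it; the furniture and walls round the work are solid. World frame = base frame: x ahead of the robot, y to its left, z up, the work surface at z = 0. Lengths are in mm, angles in degrees, forces in N, time in s.
With the tool pointing down it reaches from about 350 to 850 mm from the base axis. Payload 8.1 kg.
Tool frame: the origin (TCP) lies midway between the tips of the shut fingers; the grasp point (between the pads) lies 19 mm behind it; z points along the fingers, y is the line along which they close (so a half turn about z gives the same grasp; the last joint's range is limited). The gripper opens to 85 mm and grips with 20 to 120 N. Pads are 22 mm wide; open, the fingers measure 114 mm over their backs; the gripper's body (76 mm by 85 mm) begins 54 mm behind the grasp point. The pads swing forward as they close: fully open they stand 13 mm farther back than shut.
Start: joints at [-70.382, 7.471, 85.268, -0, 87.261, -4.893], TCP at [248.942, -545.924, 208.492] pointing down, gripper open.
Joint ranges: [-169.43, 169.43], [-51.17, 129.36], [1.28, 143.12], [-76.62, 256.62], [0, 156.53], [-152.29, 152.29]. Speed limits (degrees/s): [136.94, 136.94, 159.86, 180, 180, 180].

INTERFACE

Orientations are given as [roll, pitch, yaw] about the fixed x, y, z axes, in that order (R = Rz(yaw) Ry(pitch) Rx(roll)).
In Python, from bench import r, imaging, hand_in gives the robot as it stands (r), with the cameras (imaging) and the job as plain functions.
- The arm moves only by the tool creep_tool, called after ">>>" by a JSON object that holds its "op" and its "data". Schema: {"type":"object","properties":{"ticks":{"type":"array","items":{"type":"array","items":{"type":"number"},"minItems":7,"maxItems":7},"minItems":1,"maxItems":8},"clamp_n":{"type":"number"},"only":{"type":"string"},"quiet":{"type":"boolean"},"lines":{"type":"string"}},"required":["ticks"],"additionalProperties":false}. ticks is a list of rows, 1 to 8 of them, each of 7 numbers: a rotation vector rx, ry, rz in degrees, then dx, dy, dz in mm, then the finger opening in mm; each row is the pose to reach, as a shift and turn from the pose commanded when the call began, along the tool's axes at that moment; what a row does not reach only later rows make up. A row lasts 1/8 s, in which the tool goes at most 62.5 mm and 10.7 degrees, less where a joint would pass 70% of its speed; a pose out of reach is approached as far as the arm can. The fingers move at their own pace and stop on an object; clamp_n is the grip in N (left out, the last holds). Time passes only in rows, so rows that do not move let the fingers close. The tool returns the time, the measured TCP pose, the force, the opening and the grip force at its end. only (a regular expression) keeps the lines of the reply that match it, lines (a string "A,B") keeps lines A to B, and quiet returns only ok. Input that does not fit is refused with a message, and nothing moves.
- r.sense(): the state, without advancing time (a new reading comes with each control period).
- imaging.snapshot(name): name is "scene" or "top"; returns a dict with "pixels" (384x512x3 uint8, blue, green, red), "fx", "fy", "cx", "cy" (pixels), "D" ([k1, k2, p1, p2, k3] as OpenCV has them; the pictures are not rectified), "pose" (4x4, takes a point from camera to world coordinates). Camera axes: x right, y up, looking along -z (the intrinsics and any distortion apply to the point x, -y, -z); pixel columns grow to the right and rows downward; lengths in mm; the calibration is good to about 2 mm. A picture is of the moment at which its call begins. There is no depth.
- hand_in(): hands the job in; it is judged then, once.
The state is a dict: "time": time; "joint_pos": joint angles; "qd": joint speeds; "joint_efforts": joint torques, N m; "tool_pos": TCP position; "tcp_rot": TCP orientation; "ft_force": force on the tool from outside, world axes, zero at the start; "wrist_torque": the same for the moment, N m; "finger_gap": finger opening in mm; "grip_force": force on a finger pad.
Only numpy, scipy, OpenCV 4.12 (cv2) and the standard library are available. Lean on these libraries where they do the work, as an engineer would, in place of code of your own. Each camera call takes 0.05 s, during which the arm holds its last target. There are 200 camera calls.

TASK

Put the steel jar back upright into its own slot in the caddy, the one well that is wide enough for it, and let go of it; then set the black cap on the jar's neck and push it straight down through the click and on until it is fully home. Finish with the gripper still on the cap, pressing it firmly down; leave the two spice jars, the tin and the onion where they are.

Things in the scene. Friction and masses are not known exactly. Their poses are not given: they have to be found in the camera images.
- jar: steel jar, 112 mm tall, about 0.25 kg, standing upright on the worktop. Round body 52 mm in diameter from 0 to 76 mm, sloping shoulder up to 86 mm, then a neck 26 mm in diameter up to its mouth at 112 mm. Origin: centre of the underside; z up. Can be gripped across the body, e.g. at 62 mm height
- neck_top (a point): centre of the mouth of the jar's neck, 112 mm above the jar's underside; the neck's top 4 mm taper to 20 mm. Four small sprung bumps stand 2.5 mm out of the neck, 13 mm below this point
- cap: black ribbed snap cap, 36 mm in diameter, 30 mm tall, 30 g, lying on the worktop with its open end down and closed top up; can be gripped across its side. Origin: centre of its open underside; z up. Bore 24 mm deep, 28 mm in diameter in the lowest 4 mm (inner lip), 32 mm above. Fully home, its roof rests on the mouth and its underside is 24 mm below the mouth
- cap_top (a point): centre of the cap's closed top, 30 mm above its underside. Pushed down on the neck, the cap is stopped by the bumps about 13 mm above home; it takes about 10 N to pass them, then the push drops (the click) and the cap moves on almost freely through the last 7 mm until it is hard home
- caddy: dark wooden base board of the caddy, 100 x 280 x 8 mm, fixed; the three holder blocks stand on it in a row along its y axis, 86 mm apart; its x axis runs across the row. Origin: centre of its underside
- wide_holder: holder block with the wide well: fixed wooden block 80 x 80 x 30 mm on the caddy's board, with a round well 56 mm in diameter and 24 mm deep from its top, open upward and empty; the jar's own slot. It may be any of the three places. Origin: centre of its underside (8 mm above the worktop), axes parallel to the caddy's
- wide_holder_floor (a point): centre of the floor of the wide well, 14 mm above the worktop; the well's mouth is 24 mm above this
- holder_a: holder block of the same outside size, well 49 mm in diameter (too narrow for the jar), with a spice jar in it
- holder_b: another holder block like holder_a, with a spice jar in it
- spice_jar_1: spice jar with a red lid, 45 mm in diameter, 106 mm tall, standing in a narrow well; to be left alone. Origin: centre of its underside
- spice_jar_2: spice jar with a dark lid, 44 mm in diameter, 105 mm tall, standing in a narrow well; to be left alone. Origin: centre of its underside
- tin_1: food tin, 75 mm in diameter, 58 mm tall, standing on the worktop; to be left alone. Origin: centre of its underside
- onion_1: onion, about 80 mm across and 85 mm tall, on the worktop; to be left alone. Origin: underneath its middle

How it is judged (in metres and radians):
On the way, in this order (a step that is already met when the one before it is completed fails the run):
1. the jar stands upright on the floor of the wide well, let go, not yet capped (horizontal distance between jar and wide_holder_floor below 0.005 m and z of jar in the frame of wide_holder_floor below 0.003 m and angle between jar's own z axis and vertical below 0.08 rad and contact force between the fingers and jar below 0.1 N and distance between cap and neck_top above 0.05 m), for 0.2 s.
2. the cap is past the click and fully home on the neck (z of cap in the frame of jar between 0.08 and 0.0905 m and horizontal distance between cap and neck_top below 0.004 m), for 0.1 s.
At the end, for the whole second after the job is handed in: Jar in the wide well (5 mm of its centre, 3 mm of its floor, tilt under 0.08 rad); cap at rest, home on the neck (2.5 mm of lowest, 4 mm of the axis, tilt under 0.12 rad); fingers touch the cap and press it onto the jar with over 4 N (all of step 2 and horizontal distance between jar and wide_holder_floor below 0.005 m and z of jar in the frame of wide_holder_floor below 0.003 m and angle between jar's own z axis and vertical below 0.08 rad and angle between cap's own z axis and vertical below 0.12 rad and contact force between cap and jar above 4 N and contact force between the fingers and cap above 1 N and linear speed of cap below 0.02 m/s); the arm keeps its last pose, push and grip.
It fails at once if a spice jar, the tin or the onion is disturbed (moved more than 30 mm) (distance of any of spice_jar_1, spice_jar_2, tin_1, onion_1 from where it was at the start of the episode above 0.03 m).
It also fails if it takes over 59 s, if anything falls off the work surface, if the arm or the gripper's body presses on something with over 40 N, if the wrist force passes 120 N, or if a joint passes its speed limit or range.

## Working session

There is one attempt and no reset: what is moved stays moved. The work goes in short steps, Python scripts to look and compute and a tool call to move; the robot and the scene stay as the last step left them, time stands still between calls to the robot, and variables do not carry over. Pictures are saved under pics/ and viewed, at most 10 in all, crops included, and the job is handed in when it is done.

```bash
ls; mkdir -p pics
```

Run:
```python
from bench import r, imaging, hand_in
import cv2,pickle
d={}
for n in("scene","top"):
    s=imaging.snapshot(n);d[n]=s;cv2.imwrite(f"pics/{n}0.png",s["pixels"]);print(n,s["fx"],s["D"],s["pose"])
pickle.dump(d,open("s0.pkl","wb"))
print(r.sense())
```

```text
bench.py
pics
scene 356.02791777312723 [-0.05940866  0.          0.          0.          0.        ] [[-8.37024894e-01  2.19608380e-01 -5.01160140e-01  7.16758241e+01]
 [-5.47123230e-01 -3.47211291e-01  7.61643283e-01  7.62169996e+02]
 [-6.74521129e-03  9.11710743e-01  4.10777340e-01  5.35073915e+02]
 [ 0.00000000e+00  0.00000000e+00  0.00000000e+00  1.00000000e+00]]
top 454.71591085637044 [-0.03907746  0.          0.          0.          0.        ] [[-1.55092289e-02  9.82104599e-01 -1.87696620e-01  3.27273824e+02]
 [-9.99865565e-01 -1.62323382e-02 -2.31602518e-03 -5.70462697e+00]
 [-5.32133399e-03  1.87635467e-01  9.82224320e-01  1.52646113e+03]
 [ 0.00000000e+00  0.00000000e+00  0.00000000e+00  1.00000000e+00]]
{'time': 0.1, 'joint_pos': array([-7.03836095e+01,  7.51084731e+00,  8.53232406e+01, -5.85149995e-04,
        8.72606606e+01, -4.89362370e+00]), 'qd': array([-0.13746724, -0.13416052, -0.14914945,  0.03719873, -0.03670778,
        0.02189239]), 'joint_efforts': array([ 2.32460865e-03, -5.70951390e+01, -5.01941049e+01, -2.23282509e-04,
        8.09754798e-03, -1.47869364e-04]), 'tool_pos': array([ 248.74514975, -545.42989518,  207.54673618]), 'tcp_rot': array([-1.79905547e+02, -7.50031351e-03,  2.45100365e+01]), 'ft_force': array([-0.02907599, -0.15007032, -0.0135196 ]), 'wrist_torque': array([-0.01702545, -0.00175589, -0.03972117]), 'grip_force': 0.0, 'finger_gap': 85.25342802898236}
```

View pics/scene0.png

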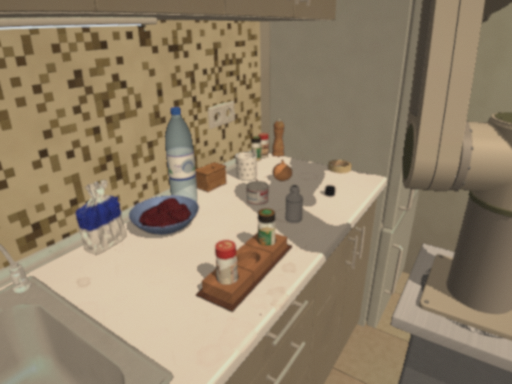

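View pics/top0.png

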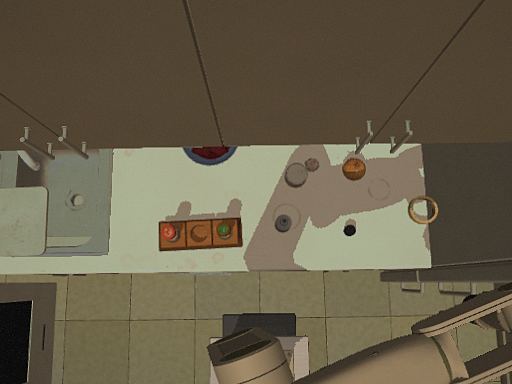

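The scene view shows the jar at (294,205), the cap at (330,190) and the empty well at (250,258) between the two spice jars. In the top view they are at (283,223), (350,230) and (200,232). I'll enlarge these areas next.

Create h.py:
```python
import numpy as np,cv2,pickle
def K(s): return np.array([[s["fx"],0,s["cx"]],[0,s["fy"],s["cy"]],[0,0,1.]])
F=np.diag([1.,-1,-1])
def ray(s,uv):
    p=cv2.undistortPoints(np.array(uv,float).reshape(-1,1,2),K(s),np.array(s["D"])).reshape(-1,2)
    d=np.c_[p,np.ones(len(p))]@F@s["pose"][:3,:3].T
    return s["pose"][:3,3],d/np.linalg.norm(d,axis=1)[:,None]
def plane(s,uv,z):
    o,d=ray(s,uv); return o+d*((z-o[2])/d[:,2])[:,None]
def proj(s,P):
    P=np.array(P,float).reshape(-1,3); c=(P-s["pose"][:3,3])@s["pose"][:3,:3]@F
    return cv2.projectPoints(c,np.zeros(3),np.zeros(3),K(s),np.array(s["D"]))[0].reshape(-1,2)
def tri(s1,u1,s2,u2):
    A=np.zeros((3,3));b=np.zeros(3);L=[]
    for s,u in((s1,u1),(s2,u2)):
        o,d=ray(s,[u]);M=np.eye(3)-np.outer(d[0],d[0]);A+=M;b+=M@o;L.append((o,M))
    x=np.linalg.solve(A,b); return x,[np.linalg.norm(M@(x-o)) for o,M in L]
```

Run:
```python
import pickle,cv2,numpy as np
d=pickle.load(open("s0.pkl","rb"))
t=d["top"]["pixels"];s=d["scene"]["pixels"]
def cr(im,x,y,w,h,k): return cv2.resize(im[y:y+h,x:x+w],None,fx=k,fy=k,interpolation=cv2.INTER_NEAREST)
a=np.vstack([cr(t,155,212,100,44,8)[:, :800], cr(t,265,205,100,30,8)])
cv2.imwrite("pics/tc.png",a[:600])
a=cr(s,195,170,150,110,5);cv2.imwrite("pics/sc.png",a)
```

```text
(no output)
```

View pics/tc.png

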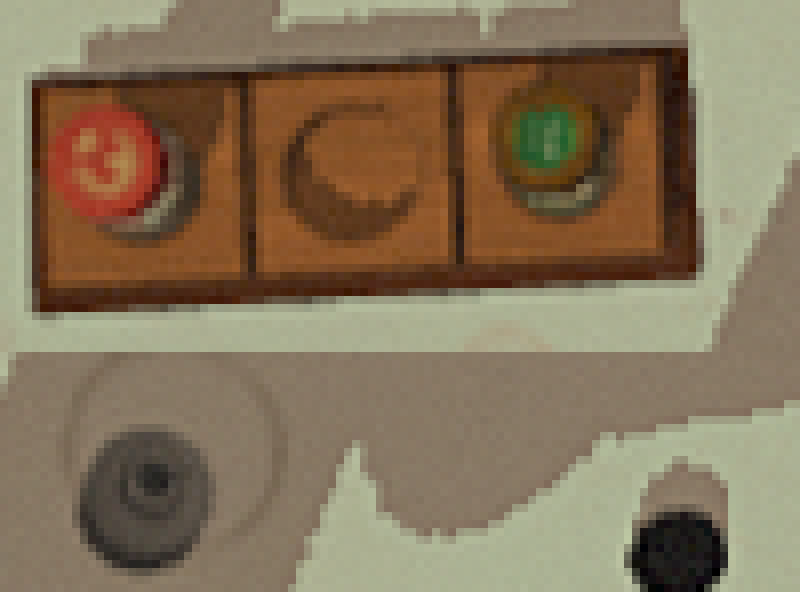

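View pics/sc.png

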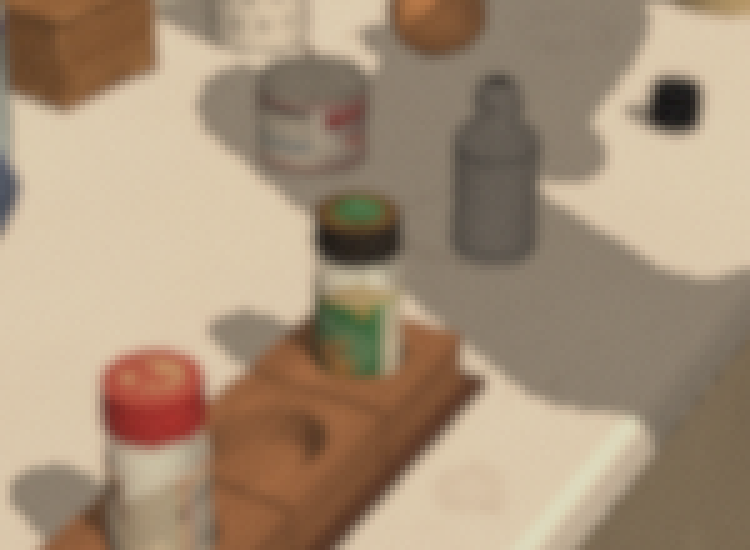

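The top crop shows the wide well's rim centred near (198.5,232.9), the jar's mouth near (283.9,220.5) and the cap black at about (349.5,229.5). The scene crop shows the well at about (248,258), the jar's mouth at (294,186), its base at (294,221), and the cap at (330,190.5). Next come masks and triangulation.

Run:
```python
import pickle,cv2,numpy as np
from h import *
d=pickle.load(open("s0.pkl","rb"));t=d["top"];s=d["scene"]
def comp(m,pt):
    n,l,st,c=cv2.connectedComponentsWithStats(m.astype(np.uint8)); k=l[pt[1],pt[0]]
    return l==k if k else None, st[k],c[k]
V=lambda x:x["pixels"].max(2).astype(int)
# cap
_,a,ct=comp(V(t)<70,(349,230));_,b,cs=comp(V(s)<70,(330,190))
print("cap",a,ct,b,cs,tri(t,ct,s,cs),plane(t,[ct],15),plane(s,[cs],15))
# jar values
print(V(t)[223,270:296]);print(V(t)[210:240,283]);print(V(s)[205,280:308]);print(V(s)[180:226,294]);print(V(s)[188,284:304])
# block tops
hsv=cv2.cvtColor(t["pixels"],cv2.COLOR_BGR2HSV);print(hsv[232,182:218].tolist());print(hsv[214:254,195].tolist())
```

```text
cap [344 225  12  11 102] [349.35294118 229.97058824] [325 187   9   8  60] [329.48333333 190.56666667] (array([ 490.37708943, -312.50291288,   11.69016195]), [np.float64(1.4263472284639682), np.float64(1.4263472284638985)]) [[ 488.68481658 -312.32522117   15.        ]] [[ 489.08771981 -305.29088496   15.        ]]
[132 136 138 137 121  73  68  78  78  79  60  67  78  79  77  78  76  72
  88  91  86 114 135 136 136 137]
[136 133 136 140 113  81  74  79  72  45  45  41  57  79  71  61  78  82
  83  77  62  41  91 131 139 136 134 137 133 134]
[139 138 140 137 132 114  94  87  89  94  96 100  99 101 102 102 102  99
  98  96  94 100 121 149 161 157 153 153]
[140 140 138 134 116  88  76  90  98 102 102  99  99  99 104 102 103 101
 102 101 100  96  94  96  99 102 101 101 102 101 102 101 103 103 103 103
 103 103 103 103  96  96 107 122 134 137]
[141 140 141 140 135 124 105  95  94  97  98 100 100 101 108 122 134 138
 139 141]
[[14, 187, 146], [13, 175, 150], [14, 179, 118], [10, 154, 71], [12, 165, 71], [13, 185, 124], [14, 181, 138], [14, 184, 129], [12, 169, 89], [11, 152, 67], [10, 160, 
[... 317 characters left out ...]
85], [13, 181, 135], [14, 189, 144], [13, 175, 147], [13, 171, 121], [15, 194, 92]]
[[25, 50, 154], [16, 70, 132], [17, 72, 134], [19, 65, 138], [18, 62, 139], [14, 62, 119], [9, 101, 58], [13, 188, 107], [14, 187, 139], [14, 175, 141], [14, 176, 135], [13, 178, 113], [13, 188, 88], [13, 168, 109], [14, 174, 133], [15, 185, 131], [13, 178, 136], [13, 183, 142], [12, 173, 140], [13, 177, 140], [13, 174, 116], [13, 169, 95], [13, 162, 96], [13, 171, 97], [13, 162, 96], [13, 171, 91], [15, 191, 88], [14, 186, 104], [13, 174, 132], [13, 182, 139], [12, 176, 145], [13, 168, 123], [9, 158, 87], [11, 164, 76], [10, 208, 71], [27, 49, 120], [34, 43, 173], [34, 43, 179], [34, 44, 178], [35, 42, 175]]
```

Run:
```python
import pickle,cv2,numpy as np
from h import *
d=pickle.load(open("s0.pkl","rb"));t=d["top"];s=d["scene"]
V=lambda x:x["pixels"].max(2).astype(float)
def soft(im,x,y,w,h,bg,fg):
    a=np.clip((bg-im[y:y+h,x:x+w])/(bg-fg),0,1);a[a<.15]=0
    Y,X=np.mgrid[y:y+h,x:x+w];return np.array([(a*X).sum(),(a*Y).sum()])/a.sum(),a.sum()
T=V(t);S=V(s)
cj,A=soft(T,272,211,24,24,132,80);print("jar top",cj,A,plane(t,[cj],38))
cc,A=soft(T,342,222,15,15,150,20);_=0
# cap with shadow-proof threshold
cc,A=soft(np.where(T>110,150,T),342,222,15,15,130,20);print("cap top",cc,A,plane(t,[cc],15))
# mouth: dark bore
cm,A=soft(T,281,217,6,6,60,40);print("mouth top",cm,A)
# scene: neck mid cols rows 186-190; body base
def edges(row,x0,x1,th):
    v=S[row,x0:x1];i=np.where(v<th)[0];a,b=i[0],i[-1]
    return x0+a-(th-v[a])/(v[a-1]-v[a]), x0+b+(th-v[b])/(v[b+1]-v[b])
for r_ in (187,189,191):print("neck",r_,edges(r_,284,304,119))
for r_ in (204,208,212,216):print("body",r_,edges(r_,278,309,119))
# block
up=[];lo=[]
for c in list(range(188,197))+list(range(201,210)):
    v=T[:,c];
    i=next(k for k in range(218,228) if v[k]>=100 and v[k-1]<100 and v[k+1]>110);up.append((c,i-1+(100-v[i-1])/(v[i]-v[i-1])))
    j=next(k for k in range(248,238,-1) if v[k]>=112 and v[k+1]<112 and v[k-1]>112);lo.append((c,j+(v[j]-112)/(v[j]-v[j+1])))
pu=np.polyfit(*zip(*up),1);pl=np.polyfit(*zip(*lo),1);print(pu,pl)
gl=[];gr=[]
for q in list(range(226,228))+list(range(236,244)):
    for g,a,b in((gl,182,190),(gr,208,216)):
        w=np.clip(125-T[q,a:b],0,None);g.append((q,(w*np.arange(a,b)).sum()/w.sum()))
L=np.polyfit(*zip(*gl),1);R=np.polyfit(*zip(*gr),1);print(L,R)
def isx(row,col):
    M=np.array([[-row[0],1],[1,-col[0]]]);y,x=np.linalg.solve(M,[row[1],col[1]])if 0 else (0,0)
    x=(col[0]*row[1]+col[1])/(1-col[0]*row[0]);return (x,row[0]*x+row[1])
Q=[isx(r_,c) for r_ in(pu,pl) for c in (L,R)];P=plane(t,Q,38);print(Q,P,P.mean(0))
print("sizes",np.linalg.norm(P[0]-P[1]),np.linalg.norm(P[0]-P[2]),"axis",P[0]-P[1]+P[2]-P[3])
wc=proj(t,[P.mean(0)])[0];print("well px top",wc,"scene proj",proj(s,[P.mean(0)]))
print("well tri",tri(t,wc,s,(248.7,257.2)))
```

```text
jar top [282.42191736 223.20635833] 234.09615384615384 [[512.2872398 -88.3048379  38.       ]]
cap top [349.31572618 229.96364477] 98.27272727272728 [[ 488.71020648 -312.20203427   15.        ]]
mouth top [283.90243902 220.32926829] 8.2
neck 187 (np.float64(289.5625), np.float64(298.52941176470586))
neck 189 (np.float64(289.04761904761904), np.float64(299.0))
neck 191 (np.float64(289.10526315789474), np.float64(299.3529411764706))
body 204 (np.float64(284.65), np.float64(302.25))
body 208 (np.float64(284.625), np.float64(301.58620689655174))
body 212 (np.float64(284.52941176470586), np.float64(302.3125))
body 216 (np.float64(284.1764705882353), np.float64(302.2142857142857))
[-4.65998183e-02  2.30111604e+02] [-6.18764742e-02  2.57353418e+02]
[7.68911291e-02 1.67164208e+02] [3.64400551e-02 2.03028795e+02]
[(np.float64(184.19774731100586), np.float64(221.52802241812014)), (np.float64(211.05568085531135), np.float64(220.27644759565246)), (np.float64(186.0671410914426), np.float64(245.84023895141067)), (np.float64(211.92891415769904), np.float64(244.24000361796786))] [[523.01965736 235.56739068  38.        ]
 [525.79405606 146.79841331  38.        ]
 [442.88262068 228.39901948  38.        ]
 [446.84667613 143.75778233  38.        ]] [484.63575256 188.63065145  38.        ]
sizes 88.8123225278966 80.45700835595244 axis [ -6.73845416 173.41021453   0.        ]
well px top [198.30350015 232.91518785] scene proj [[249.08397584 255.59009425]]
well tri (array([485.23822968, 189.29213634,  33.48891905]), [np.float64(0.14324961992915017), np.float64(0.14324961992909704)])
```

Add to h.py:
```python
from scipy.spatial.transform import Rotation as Ro
def delta(st,pos,yaw):
    "rotvec, shift in tool axes from measured pose to pos with tool down at yaw"
    R0=Ro.from_euler("xyz",st["tcp_rot"],degrees=True);R1=Ro.from_euler("xyz",[180,0,yaw],degrees=True)
    return (R0.inv()*R1).as_rotvec(degrees=True).round(2),R0.inv().apply(np.array(pos)-st["tool_pos"]).round(1)
```

Run:
```python
import pickle
from h import *
from bench import r, imaging, hand_in
d=pickle.load(open("s0.pkl","rb"));t=d["top"];s=d["scene"]
print(plane(t,[(283.9,220.3)],112-4), tri(t,(283.9,220.3),s,(294.2,186.2)))
print("jar scene silhouette mid", plane(s,[(293.3,212)],20),proj(s,[[512.3,-88.3,0],[512.3,-88.3,112],[512.3,-88.3,38]]))
print(delta(r.sense(),[512,-88,200],90))
```

```text
[[512.6910778  -89.30291929 108.        ]] (array([513.73238726, -88.89725512, 107.41025566]), [np.float64(1.0554031113490026), np.float64(1.0554031113488933)])
jar scene silhouette mid [[516.09849307 -91.17015246  20.        ]] [[293.74168265 218.45857984]
 [294.94214623 184.99577841]
 [294.14118665 207.4323117 ]]
(array([-8.000e-02, -6.000e-02, -6.549e+01]), array([ 429.3, -307. ,    8.1]))
```

>>> {"op": "creep_tool", "data": {"ticks": [[0,0,-9,50,-36,0,85],[0,0,-18,100,-72,0,85],[0,0,-27,150,-108,0,85],[0,0,-36,200,-144,0,85],[0,0,-45,250,-180,0,85],[0,0,-54,300,-216,0,85],[0,0,-62,350,-252,0,85],[0,0,-65.5,392,-281,0,85]], "clamp_n": 40}}

```text
time: 1.1
tool_pos: [489.6, -125.3, 208.2]
tcp_rot: [-180.0, -0.0, 90.2]
ft_force: [0.6, -0.4, 0.3]
finger_gap: 85.1
grip_force: 0.0
```

```bash
python3 -c "
from h import *;from bench import r, imaging, hand_in
print(delta(r.sense(),[512.5,-88.6,200],90))"
```

```text
(array([-0.01, -0.01,  0.24]), array([36.6, 23.1,  8.2]))
```

>>> {"op": "creep_tool", "data": {"ticks": [[0,0,0,37,23,10,85],[0,0,0,37,23,10,85],[0,0,0,37,23,60,85],[0,0,0,37,23,105,85],[0,0,0,37,23,105,85]]}}

```text
time: 1.72
tool_pos: [508.1, -90.4, 99.4]
tcp_rot: [-179.5, -0.1, 90.0]
ft_force: [-1.2, 0.7, 0.9]
finger_gap: 84.9
grip_force: 0.0
```

```bash
python3 -c "
from h import *;from bench import r, imaging, hand_in
print(delta(r.sense(),[512.5,-88.6,45],90));s=imaging.snapshot('scene');cv2.imwrite('pics/a.png',cv2.resize(s['pixels'][130:260,230:400],None,fx=4,fy=4))"
```

```text
(array([-0.48, -0.12, -0.03]), array([ 1.6,  4.8, 54.4]))
```

View pics/a.png

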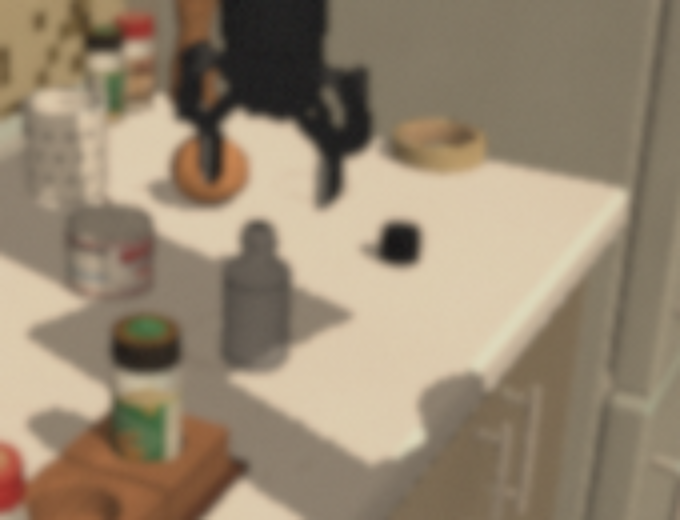

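Crop of the scene view: jar at (258,290), mouth at (258,228). The open fingertips are at (210,180) and (328,203), either side of the jar but looking a little high. I'll compare that with the projection before going down.

>>> {"op": "creep_tool", "data": {"ticks": [[0,0,0,0,0,0,85],[0,0,0,0,0,0,85]]}}

```text
time: 2.02
tool_pos: [513.7, -91.3, 106.0]
tcp_rot: [179.8, 0.1, 90.0]
ft_force: [1.0, -0.6, 0.2]
finger_gap: 84.8
grip_force: 0.0
```

```bash
python3 -c "
from h import *;from bench import r, imaging, hand_in
st=r.sense();print(st['tool_pos'],delta(st,[512.5,-88.6,45],90));s=imaging.snapshot('scene');x,y,z=st['tool_pos']
cv2.imwrite('pics/a2.png',cv2.resize(s['pixels'][130:260,230:400],None,fx=4,fy=4))
for h in (13,25,40):print(h,((proj(s,[[x+45,y,z+h],[x-45,y,z+h],[x,y,z+h]])-[230,130])*4).round().tolist())
g=s['pixels'].max(2)
"
```

```text
[513.66099142 -91.30645502 106.04546611] (array([ 0.22,  0.06, -0.01]), array([ 2.8, -1.4, 61. ]))
13 [[207.0, 197.0], [316.0, 223.0], [260.0, 209.0]]
25 [[207.0, 182.0], [317.0, 207.0], [261.0, 194.0]]
40 [[208.0, 163.0], [318.0, 188.0], [262.0, 175.0]]
```

View pics/a2.png

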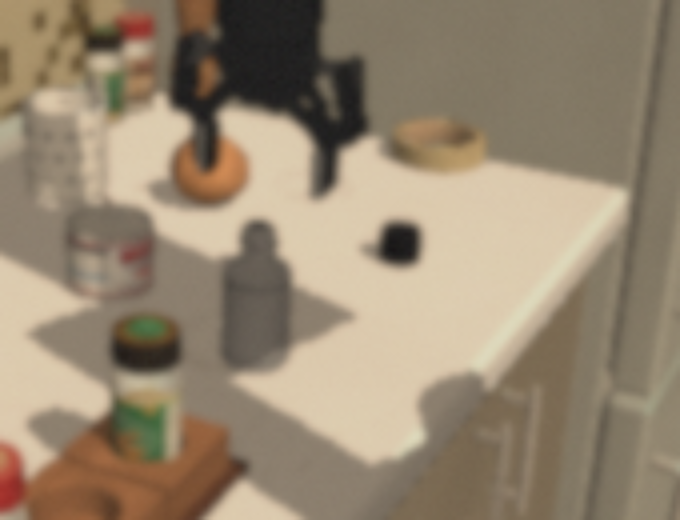

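The tips are at about (205,170) and (322,195). Sideways they match the projection and clear the jar on both sides, so I'm going down and gripping.

>>> {"op": "creep_tool", "data": {"ticks": [[0,0,0,2,-1,25,85],[0,0,0,2,-1,45,85],[0,0,0,2,-1,58,85],[0,0,0,2,-1,60,85],[0,0,0,2,-1,60,85],[0,0,0,2,-1,60,40],[0,0,0,2,-1,60,40],[0,0,0,2,-1,60,40]], "clamp_n": 40}}

```text
time: 3.08
tool_pos: [511.8, -88.9, 44.6]
tcp_rot: [179.9, 0.0, 90.0]
ft_force: [-1.0, 0.2, 4.4]
finger_gap: 49.5
grip_force: 40.6
```

>>> {"op": "creep_tool", "data": {"ticks": [[0,0,0,0,0,0,40],[0,0,0,0,0,0,40],[0,0,0,0,0,0,40]], "clamp_n": 40}}

```text
time: 3.45
tool_pos: [511.8, -88.8, 44.6]
tcp_rot: [179.9, 0.0, 90.0]
ft_force: [-1.0, 0.7, 4.5]
finger_gap: 49.5
grip_force: 40.6
```

```bash
python3 -c "
from h import *;from bench import r, imaging, hand_in
s=imaging.snapshot('scene');cv2.imwrite('pics/b.png',cv2.resize(s['pixels'][130:260,230:400],None,fx=4,fy=4))"
```

```text
(no output)
```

View pics/b.png

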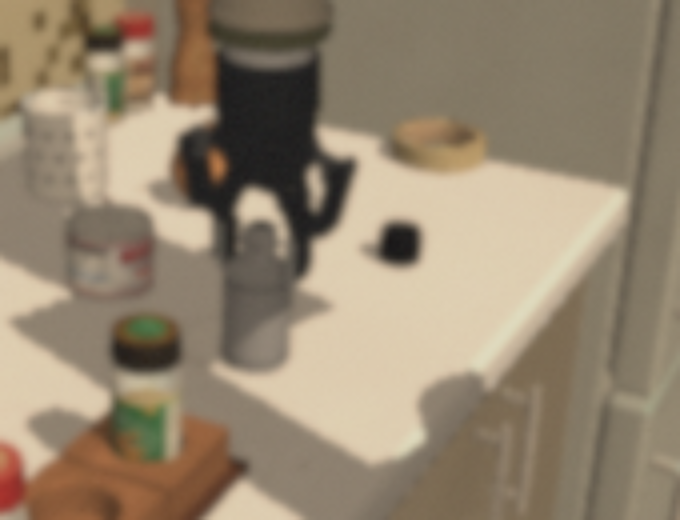

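The fingers close at the very top of the body: the tip is at (298,275), level with the shoulder, and the gap reads 49.5 instead of 52. The gripper body at row 190 is well clear of the mouth at (258,226). I'll open, go lower and regrip.

>>> {"op": "creep_tool", "data": {"ticks": [[0,0,0,0,0,0,85],[0,0,0,0,0,0,85],[0,0,0,0,0,0,85],[0,0,0,0,0,2,85],[0,0,0,0,0,4,85],[0,0,0,0,0,4,85]]}}

```text
time: 4.25
tool_pos: [510.7, -88.5, 39.1]
tcp_rot: [-180.0, -0.0, 90.0]
ft_force: [-0.1, -0.1, 0.6]
finger_gap: 84.6
grip_force: 0.0
```

>>> {"op": "creep_tool", "data": {"ticks": [[0,0,0,0,0,2,85],[0,0,0,0,0,4,85],[0,0,0,0,0,4,85]]}}

```text
time: 4.62
tool_pos: [510.8, -88.5, 35.2]
tcp_rot: [-180.0, -0.0, 90.0]
ft_force: [-0.6, 0.5, 0.0]
finger_gap: 85.0
grip_force: 0.0
```

```bash
python3 -c "
from h import *;from bench import r, imaging, hand_in
st=r.sense();print(st['tool_pos']);x,y,z=st['tool_pos']
for n in('scene','top'):
  s=imaging.snapshot(n);c=proj(s,[[x,y,z+73]])[0].round().astype(int);print(c,c-[50,44])
  a=s['pixels'][c[1]-44:c[1]+44,c[0]-50:c[0]+50];cv2.imwrite(n+'_.png',cv2.resize(a,None,fx=4,fy=4))
  print(n,[(i,proj(s,[p])[0]-(c-[50,44])) for i,p in dict(tip=[x,y,z],nearfinger=[x-47,y,z+13],farf=[x+47,y,z+13],bodyfront=[x-38,y+42,z+73],bf2=[x+38,y+42,z+73],mouth=[512.5,-88.6,112],flange=[x,y,z+200]).items()])
cv2.imwrite('pics/c.png',np.hstack([cv2.imread('scene_.png'),cv2.imread('top_.png')]))
"
```

```text
[510.80697958 -88.54589289  35.204304  ]
[295 186] [245 142]
scene [('tip', array([49.58706599, 66.34577642])), ('nearfinger', array([63.85952572, 66.39888597])), ('farf', array([36.18599101, 58.77160874])), ('bodyfront', array([55.31513137, 52.43468993])), ('bf2', array([31.90966009, 46.40409349])), ('mouth', array([49.93034772, 42.9459236 ])), ('flange', array([51.8590129 ,  2.68510109]))]
[284 221] [234 177]
top [('tip', array([48.46248466, 46.75679403])), ('nearfinger', array([49.04968801, 60.63526551])), ('farf', array([48.29355752, 32.06086803])), ('bodyfront', array([36.56349641, 56.18585535])), ('bf2', array([36.04676064, 32.14830941])), ('mouth', array([49.74805113, 43.19728741])), ('flange', array([52.11337016, 38.15325146]))]
```

View pics/c.png

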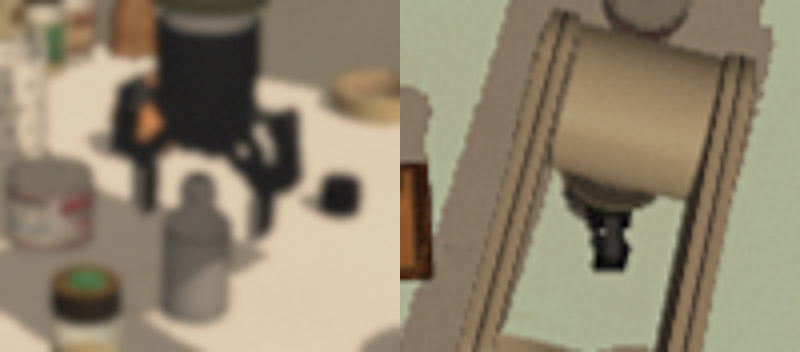

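Crop: the near fingertip at (260,240) is still about 20 mm higher than the model says, and the body bottom at row 150 is clear of the mouth at (199,178). Force reads zero. I'll go a little lower and grip.

>>> {"op": "creep_tool", "data": {"ticks": [[0,0,0,0,0,2,85],[0,0,0,0,0,4,85],[0,0,0,0,0,4,85],[0,0,0,0,0,4,40],[0,0,0,0,0,4,40],[0,0,0,0,0,4,40],[0,0,0,0,0,4,40],[0,0,0,0,0,4,40]], "clamp_n": 50}}

```text
time: 5.72
tool_pos: [511.6, -88.7, 32.0]
tcp_rot: [179.9, 0.0, 90.0]
ft_force: [0.2, 0.3, 5.6]
finger_gap: 50.2
grip_force: 52.1
```

```bash
python3 -c "
from bench import r, imaging, hand_in
st=r.sense();print(st['wrist_torque'])"
```

```text
[0.09992907 0.06741697 0.03020282]
```

>>> {"op": "creep_tool", "data": {"ticks": [[0,0,0,0,0,-10,40],[0,0,0,0,0,-40,40],[0,0,0,0,0,-90,40],[0,0,0,0,0,-130,40],[0,0,0,0,0,-150,40],[0,0,0,0,0,-150,40],[0,0,0,0,0,-150,40]]}}

```text
time: 6.6
tool_pos: [510.1, -88.3, 179.9]
tcp_rot: [-179.9, -0.0, 90.0]
ft_force: [0.1, -0.1, -2.6]
finger_gap: 50.1
grip_force: 52.9
```

```bash
python3 -c "
from h import *
from bench import r, imaging, hand_in
import pickle
st=r.sense();print(st['tool_pos'],st['tcp_rot'],st['wrist_torque'],delta(st,[484.8,188.8,180],92))
s=imaging.snapshot('scene');cv2.imwrite('pics/d.png',cv2.resize(s['pixels'][90:240,240:380],None,fx=4,fy=4));pickle.dump((s,st),open('lift.pkl','wb'))"
```

```text
[510.06315205 -88.3459018  179.90167027] [-1.79864947e+02 -3.73756069e-02  9.00119169e+01] [-0.04549184  0.01737559 -0.01221214] (array([-0.13, -0.04, -1.99]), array([ 2.772e+02, -2.520e+01,  1.000e-01]))
```

View pics/d.png

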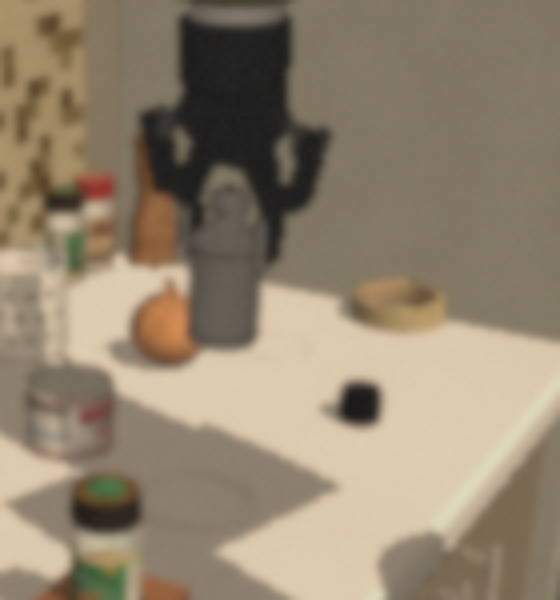

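The jar hangs upright in the grip, body at columns 190–258 and base at row 345, and the wrist reads −2.6 N, which is its weight. Now I'll carry it over the well.

>>> {"op": "creep_tool", "data": {"ticks": [[0,0,0,25,-3,0,40],[0,0,0,75,-8,0,40],[0,0,0,130,-13,0,40],[0,0,0,185,-18,0,40],[0,0,0,235,-23,0,40],[0,0,0,265,-26,0,40],[0,0,0,277,-26,0,40],[0,0,0,277,-26,0,40]]}}

```text
time: 7.65
tool_pos: [484.4, 188.3, 180.4]
tcp_rot: [-179.9, 0.0, 90.1]
ft_force: [0.4, -0.9, -3.0]
finger_gap: 49.6
grip_force: 52.9
```

>>> {"op": "creep_tool", "data": {"ticks": [[0,0,0,0,0,0,40],[0,0,0,0,0,0,40]]}}

```text
time: 7.9
tool_pos: [485.2, 187.3, 181.4]
tcp_rot: [-180.0, 0.0, 89.9]
ft_force: [-0.4, 0.9, -2.2]
finger_gap: 50.2
grip_force: 52.9
```

```bash
python3 -c "
from h import *
from bench import r, imaging, hand_in
import pickle
st=r.sense();print(delta(st,[484,188.7,100],90))
s=imaging.snapshot('scene');t=imaging.snapshot('top');pickle.dump((s,st,t),open('over.pkl','wb'))
x,y,z=st['tool_pos']
print(proj(s,[[x,y,z-32],[x,y,z-32+38],[x,y,z-32+76]]))
S=s['pixels'].max(2)
for z_ in (10,38,60):
  c=proj(s,[[x,y,z-32+z_]])[0].round().astype(int);print(c,S[c[1],c[0]-18:c[0]+19].tolist())"
```

```text
(array([-0.01,  0.02, -0.08]), array([ 1.5, -1.2, 81.4]))
[[248.19131633 214.26736048]
 [247.81767908 199.15990092]
 [247.43181744 183.43385977]]
[248 210] [145, 144, 145, 143, 136, 120, 101, 96, 103, 110, 118, 125, 130, 136, 139, 142, 144, 145, 146, 149, 149, 148, 146, 143, 141, 136, 132, 122, 112, 108, 108, 101, 93, 99, 105, 112, 115]
[248 199] [146, 144, 144, 141, 130, 112, 98, 94, 102, 109, 117, 123, 129, 131, 135, 142, 143, 144, 145, 148, 149, 149, 149, 144, 139, 131, 125, 125, 134, 146, 154, 153, 147, 141, 135, 131, 125]
[248 190] [223, 223, 220, 208, 175, 135, 99, 86, 91, 100, 112, 120, 127, 134, 140, 146, 149, 150, 152, 152, 150, 145, 140, 133, 118, 115, 123, 121, 97, 67, 42, 45, 53, 70, 95, 111, 118]
```

>>> {"op": "creep_tool", "data": {"ticks": [[0,0,0,1,-1,30,40],[0,0,0,1,-1,70,40],[0,0,0,1,-1,100,40],[0,0,0,1,-1,100,40],[0,0,0,1,-1,100,40],[0,0,0,1,-1,100,40],[0,0,0,1,-1,100,40]]}}

```text
time: 8.88
tool_pos: [485.0, 189.7, 82.9]
tcp_rot: [179.9, -0.0, 90.0]
ft_force: [-0.9, -0.0, -3.1]
finger_gap: 50.0
grip_force: 53.0
```

```bash
python3 -c "
from h import *
from bench import r, imaging, hand_in
st=r.sense();print(delta(st,[484,188.7,60],90))"
```

```text
(array([ 0.13, -0.04,  0.01]), array([-1. , -1. , 22.9]))
```

>>> {"op": "creep_tool", "data": {"ticks": [[0,0,0,-0.5,-0.5,5,40],[0,0,0,-0.5,-0.5,10,40],[0,0,0,-0.5,-0.5,14,40],[0,0,0,-0.5,-0.5,17,40],[0,0,0,-0.5,-0.5,20,40],[0,0,0,-0.5,-0.5,20,40]]}}

```text
time: 9.62
tool_pos: [483.3, 188.8, 61.2]
tcp_rot: [-180.0, 0.0, 90.0]
ft_force: [0.7, -0.1, -3.0]
finger_gap: 49.8
grip_force: 53.0
```

>>> {"op": "creep_tool", "data": {"ticks": [[0,0,0,0,0,3,40],[0,0,0,0,0,6,40],[0,0,0,0,0,9,40],[0,0,0,0,0,12,40],[0,0,0,0,0,12,40],[0,0,0,0,0,12,40]]}}

```text
time: 10.38
tool_pos: [483.5, 188.9, 49.5]
tcp_rot: [180.0, -0.0, 90.0]
ft_force: [0.2, 0.8, -2.9]
finger_gap: 50.0
grip_force: 53.0
```

>>> {"op": "creep_tool", "data": {"ticks": [[0,0,0,0,0,1,40],[0,0,0,0,0,2,40],[0,0,0,0,0,3,40],[0,0,0,0,0,4,40],[0,0,0,0,0,4,40]]}}

```text
time: 11.0
tool_pos: [483.6, 189.0, 46.0]
tcp_rot: [180.0, -0.0, 90.0]
ft_force: [-2.7, -0.4, 4.5]
finger_gap: 50.1
grip_force: 53.6
```

>>> {"op": "creep_tool", "data": {"ticks": [[0,0,0,0,0,0,85],[0,0,0,0,0,0,85],[0,0,0,0,0,0,85],[0,0,0,0,0,0,85],[0,0,0,0,0,-30,85],[0,0,0,0,0,-80,85],[0,0,0,0,0,-120,85],[0,0,0,0,0,-120,85]]}}

```text
time: 12.0
tool_pos: [486.2, 189.6, 170.0]
tcp_rot: [179.6, -0.1, 90.0]
ft_force: [0.4, 0.3, -0.2]
finger_gap: 84.8
grip_force: 0.0
```

>>> {"op": "creep_tool", "data": {"ticks": [[0,0,0,-50,0,0,85],[0,0,0,-110,0,0,85],[0,0,0,-170,0,0,85],[0,0,0,-230,0,0,85],[0,0,0,-290,1,0,85],[0,0,0,-350,2,0,85],[0,0,0,-410,3,0,85],[0,0,0,-460,4,0,85]]}}

```text
time: 13.0
tool_pos: [486.6, -273.1, 164.1]
tcp_rot: [-179.9, -0.0, 90.0]
ft_force: [1.1, 0.1, -0.4]
finger_gap: 84.8
grip_force: 0.0
```

```bash
python3 -c "
from h import *
from bench import r, imaging, hand_in
import pickle
s=imaging.snapshot('scene');t=imaging.snapshot('top');st=r.sense();pickle.dump((s,t,st),open('after.pkl','wb'))
a=cv2.resize(s['pixels'][190:280,200:300],None,fx=4,fy=4);b=cv2.resize(t['pixels'][200:290-0,150:250],None,fx=4,fy=4)
cv2.imwrite('pics/e.png',np.hstack([a,b]))
print(st['tool_pos'],delta(st,[488.4,-312.2,60],90))"
```

```text
[ 486.19741604 -275.46130425  163.85247469] (array([-0.1 ,  0.03, -0.25]), array([-36.7,   2.5, 103.9]))
```

View pics/e.png

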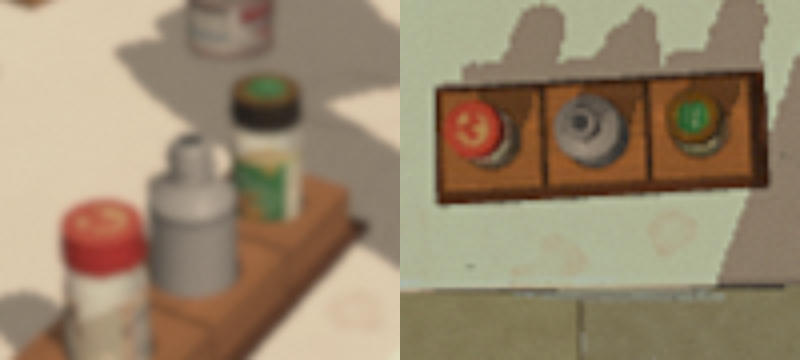

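The jar stands upright in the middle well: its mouth is at about (190,140) in the scene crop and about (181,117) in the top half of the crop, evenly inside its block. Next I'll check the numbers and the fingertip height offset.

Run:
```python
import pickle
from h import *
s,t,st=pickle.load(open("after.pkl","rb"));d=pickle.load(open("s0.pkl","rb"))
def mouth(im,c,n=3):
    x,y=c;V=im["pixels"].max(2).astype(float)[y-n:y+n+1,x-n:x+n+1];print(V.astype(int).tolist())
    w=np.clip(np.median(V)-25-V,0,None);Y,X=np.mgrid[y-n:y+n+1,x-n:x+n+1];return (w*X).sum()/w.sum(),(w*Y).sum()/w.sum()
m=mouth(t,(195,229));print("mouth now",m,plane(t,[m],122))
m0=mouth(d["top"],(284,220));print("mouth0",m0,plane(d["top"],[m0],108))
# cap again
T=t["pixels"].max(2).astype(float);print("cap still", T[230,343:357].astype(int).tolist())
s,st=pickle.load(open("lift.pkl","rb"));x,y,z=st["tool_pos"]
V=s["pixels"].max(2)
for h in(0,10,20,30):print(h,proj(s,[[x-32,y,z+h]])[0].round(1))
print("jar base/mouth",proj(s,[[x,y,148],[x,y,260]]).round(1))
print(V[148:166,304:312])
```

```text
[[104, 95, 72, 69, 75, 85, 97], [107, 101, 106, 108, 104, 84, 88], [107, 99, 97, 97, 111, 104, 83], [100, 76, 56, 55, 72, 125, 100], [106, 78, 63, 59, 54, 130, 107], [111, 77, 53, 56, 72, 130, 103], [121, 113, 93, 85, 114, 125, 84]]
mouth now (np.float64(194.76576576576576), np.float64(229.9099099099099)) [[485.27044288 188.73055379 122.        ]]
[[74, 81, 79, 89, 81, 81, 90], [74, 79, 72, 75, 79, 84, 81], [76, 65, 45, 47, 54, 79, 76], [76, 56, 45, 37, 42, 60, 70], [91, 60, 41, 41, 33, 72, 75], [88, 84, 57, 48, 58, 83, 74], [67, 78, 79, 77, 78, 76, 72]]
mouth0 (np.float64(284.0845070422535), np.float64(220.43661971830986)) [[512.24946244 -89.87073752 108.        ]]
cap still [165, 151, 68, 27, 25, 30, 30, 34, 19, 25, 23, 20, 15, 19]
0 [306.5 165.5]
10 [306.7 162.2]
20 [306.8 158.8]
30 [307.  155.4]
jar base/mouth [[296.  173.8]
 [297.4 136.1]]
[[ 90  91  75  50  35  44  69 103]
 [ 90  89  75  51  37  50  81 110]
 [ 89  90  75  50  40  60  95 118]
 [ 90  91  74  47  41  65  99 120]
 [ 91  89  71  48  41  65 100 122]
 [ 88  86  69  48  46  70 102 123]
 [ 90  84  70  55  60  85 110 124]
 [ 92  89  78  74  84 105 120 127]
 [ 92  92  89  95 109 121 128 129]
 [ 88  95 102 112 122 128 129 130]
 [ 89 100 114 123 127 130 130 130]
 [ 96 114 129 134 133 133 132 130]
 [110 139 156 158 152 147 144 140]
 [122 162 187 188 183 178 174 166]
 [131 176 205 213 211 209 206 199]
 [132 179 211 218 219 219 218 216]
 [135 182 213 220 220 220 220 220]
 [137 183 213 220 220 220 221 220]]
```

>>> {"op": "creep_tool", "data": {"ticks": [[0,0,0,-35,2,30,85],[0,0,0,-35,2,70,85],[0,0,0,-35,2,110,85],[0,0,0,-35,2,135,85],[0,0,0,-35,2,140,85],[0,0,0,-35,2,140,50],[0,0,0,-35,2,140,50],[0,0,0,-35,2,140,50]]}}

```text
time: 14.1
tool_pos: [490.4, -306.7, 26.9]
tcp_rot: [179.9, 0.1, 90.0]
ft_force: [0.9, -0.5, -0.8]
finger_gap: 49.9
grip_force: 0.0
```

```bash
python3 -c "
from h import *
from bench import r, imaging, hand_in
print(delta(r.sense(),[488,-312.2,5],90))"
```

```text
(array([0.11, 0.08, 0.02]), array([-5.5, -2.5, 21.9]))
```

>>> {"op": "creep_tool", "data": {"ticks": [[0,0,0,-5,-2,0,50],[0,0,0,-5,-2,0,50],[0,0,0,-5,-2,6,50],[0,0,0,-5,-2,12,50],[0,0,0,-5,-2,17,50],[0,0,0,-5,-2,20,50],[0,0,0,-5,-2,20,50]]}}

```text
time: 14.98
tool_pos: [487.3, -310.9, 5.1]
tcp_rot: [-180.0, -0.0, 90.0]
ft_force: [0.2, 0.5, 0.1]
finger_gap: 49.8
grip_force: 0.0
```

```bash
python3 -c "
from h import *
from bench import r, imaging, hand_in
st=r.sense();print(delta(st,[488,-312.2,5],90));s=imaging.snapshot('scene');V=s['pixels'].max(2);x,y,z=st['tool_pos']
print(proj(s,[[x-30,y,z],[x-30,y,z+5],[x-30,y,z+25],[x,y,0],[x,y,30]]).round(1))
print(V[170:204,320:348:1])"
```

```text
(array([-0.03, -0.03,  0.01]), array([-1.3,  0.7,  0.1]))
[[338.4 194.7]
 [338.6 193.3]
 [339.1 188.1]
 [330.3 194. ]
 [330.9 186.2]]
[[ 37  44  42  38  39  62 105 146 162 157 144 136 130 129 123 106  77  53
   42  42  44  53  96 146 163 142  99  58]
 [ 47  36  35  33  46  86 138 184 202 200 186 173 165 157 147 129  98  65
   44  41  44  49  90 135 146 123  82  51]
 [ 78  49  40  36  55 103 161 206 218 218 214 207 199 190 182 167 135  95
   57  40  41  47  78 112 118  95  63  44]
 [117  74  48  41  61 112 174 211 220 222 221 220 218 216 212 202 175 129
   78  46  39  41  61  83  85  67  49  41]
 [153 101  67  56  63 111 170 212 220 223 223 222 223 222 221 218 202 158
  100  56  40  37  44  55  55  48  42  53]
 [172 121  89  78  71 105 164 206 221 222 223 223 223 222 223 222 212 173
  115  65  39  35  36  39  40  42  51  79]
 [176 127 101  89  76 107 164 207 221 223 223 224 224 223 223 222 215 184
  128  75  43  37  35  40  50  57  81 120]
 [174 123  98  
[... 2444 characters left out ...]
223 223 223 224 223 222 222 221 219 218 217 218 220 222 223 223 223 223
  223 223 223 223 224 223 223 224 224 223]
 [223 223 223 223 223 223 223 223 222 223 222 222 223 224 223 223 224 224
  223 223 223 224 224 223 224 224 224 223]
 [224 223 224 224 224 223 224 223 223 224 223 224 224 224 224 223 223 222
  222 224 223 223 223 224 224 224 224 223]
 [224 224 224 224 224 223 224 223 223 224 224 223 223 223 223 223 223 223
  223 223 223 223 224 224 225 224 224 224]
 [224 223 224 224 224 223 223 224 223 223 223 223 224 224 223 223 224 223
  223 224 223 224 224 223 224 223 223 224]
 [223 224 224 223 224 223 223 223 223 223 224 224 224 223 223 223 223 223
  223 223 223 224 224 224 224 224 224 224]]
```

The fingertip ends at row 187, about level with the cap's top, so I'll keep descending in small steps while watching the force.

>>> {"op": "creep_tool", "data": {"ticks": [[0,0,0,-1,0,2,50],[0,0,0,-1,0,4,50],[0,0,0,-1,0,4,50]]}}

```text
time: 15.4
tool_pos: [487.4, -312.0, 1.3]
tcp_rot: [-180.0, -0.0, 90.0]
ft_force: [0.5, 0.4, -0.1]
finger_gap: 49.8
grip_force: 0.0
```

>>> {"op": "creep_tool", "data": {"ticks": [[0,0,0,0,0,2,50],[0,0,0,0,0,4,50],[0,0,0,0,0,4,50]]}}

```text
time: 15.78
tool_pos: [487.4, -312.0, -2.8]
tcp_rot: [-180.0, -0.0, 90.0]
ft_force: [0.7, -0.8, 1.3]
finger_gap: 50.0
grip_force: 0.0
```

>>> {"op": "creep_tool", "data": {"ticks": [[0,0,0,0,0,2,50],[0,0,0,0,0,3,50],[0,0,0,0,0,3,50]]}}

```text
time: 16.15
tool_pos: [487.5, -312.0, -5.7]
tcp_rot: [-180.0, -0.0, 90.0]
ft_force: [-0.5, -0.2, 0.6]
finger_gap: 50.2
grip_force: 0.0
```

>>> {"op": "creep_tool", "data": {"ticks": [[0,0,0,0,0,2,50],[0,0,0,0,0,3,50],[0,0,0,0,0,3,50]]}}

```text
time: 16.52
tool_pos: [487.4, -312.0, -8.7]
tcp_rot: [-180.0, -0.0, 90.0]
ft_force: [0.4, 0.1, 0.6]
finger_gap: 49.8
grip_force: 0.0
```

>>> {"op": "creep_tool", "data": {"ticks": [[0,0,0,0,0,2,50],[0,0,0,0,0,3,50],[0,0,0,0,0,3,50]]}}

```text
time: 16.9
tool_pos: [487.5, -312.0, -11.7]
tcp_rot: [-180.0, -0.0, 90.0]
ft_force: [-0.2, -0.3, -0.2]
finger_gap: 50.2
grip_force: 0.0
```

>>> {"op": "creep_tool", "data": {"ticks": [[0,0,0,0,0,1,50],[0,0,0,0,0,2,50],[0,0,0,0,0,2,50]]}}

```text
time: 17.27
tool_pos: [487.5, -312.0, -13.6]
tcp_rot: [-180.0, -0.0, 90.0]
ft_force: [-0.0, 0.3, -0.4]
finger_gap: 50.0
grip_force: 0.0
```

```bash
python3 -c "
from h import *
from bench import r, imaging, hand_in
st=r.sense();s=imaging.snapshot('scene');V=s['pixels'].max(2);x,y,z=st['tool_pos']
print(V[180:200,335:346])"
```

```text
[[220 204 155  98  54  40  37  44  51  49  45]
 [222 211 168 112  62  43  38  40  46  49  60]
 [222 214 177 123  70  42  42  56  77  90 107]
 [222 214 180 126  77  48  52  90 129 146 162]
 [220 212 174 126  85  55  62 116 167 195 206]
 [213 205 171 126  90  63  71 130 187 214 220]
 [191 194 164 127  92  63  81 139 192 218 223]
 [166 178 155 125  92  66  91 150 199 219 223]
 [147 164 149 122  93  69 101 159 205 220 223]
 [137 152 143 120  91  72 109 167 209 220 223]
 [130 143 134 116  93  91 133 183 214 221 223]
 [123 136 130 117 110 130 169 204 219 223 223]
 [127 135 134 136 148 173 202 217 222 224 223]
 [129 146 154 167 186 205 218 223 223 223 224]
 [132 158 182 198 212 219 222 223 224 223 223]
 [154 181 206 217 221 223 223 223 224 224 224]
 [193 208 218 223 224 223 224 224 224 224 223]
 [216 220 223 223 224 224 224 224 223 224 224]
 [223 223 224 224 223 224 224 223 225 224 224]
 [223 224 224 224 224 224 222 223 223 223 224]]
```

>>> {"op": "creep_tool", "data": {"ticks": [[0,0,0,0,0,0,25],[0,0,0,0,0,0,25],[0,0,0,0,0,0,25],[0,0,0,0,0,0,25],[0,0,0,0,0,0,25],[0,0,0,0,0,0,25]], "clamp_n": 80}}

```text
time: 18.08
tool_pos: [488.0, -312.5, -13.0]
tcp_rot: [180.0, 0.0, 90.0]
ft_force: [-0.3, -0.0, 5.5]
finger_gap: 33.6
grip_force: 79.8
```

```bash
python3 -c "
from h import *
from bench import r, imaging, hand_in
s=imaging.snapshot('scene');V=s['pixels'].max(2);print(V[184:197,322:342])"
```

```text
[[169 118  93  81  70 105 152 181 192 197 202 202 182 145 105  72  56  93
  147 187]
 [163 114  91  77  60  78 109 129 141 148 159 163 148 125 105  79  64 102
  162 204]
 [147 108  89  75  52  51  63  74  80  88  98 104 103 108 102  81  67 111
  173 212]
 [127 102  88  70  48  37  37  38  40  44  49  57  77  99 103  81  72 117
  181 215]
 [122 103  86  65  42  29  32  30  29  32  33  43  72  98 102  81  72 123
  186 217]
 [129 112  91  62  39  27  29  28  28  33  34  44  73  96  97  77  78 131
  189 218]
 [138 124  99  67  37  26  23  28  31  27  33  48  73  96  95  83 101 151
  199 219]
 [142 132 109  78  42  22  27  24  32  30  32  50  77  99 103 108 140 182
  212 221]
 [145 137 114  80  47  24  23  28  31  29  30  47  79 104 125 151 183 208
  219 222]
 [160 146 121  86  51  31  28  26  31  27  32  45  78 121 159 191 212 220
  223 224]
 [188 169 144 112  77  54  44  38  40  38  41  56  95 146 190 214 221 223
  223 224]
 [214 201 182 157 126 103  88  81  72  69  80  96 132 176 209 221 223 223
  223 224]
 [222 218 213 198 179 165 151 139 130 127 136 157 177 205 219 223 224 224
  224 223]]
```

>>> {"op": "creep_tool", "data": {"ticks": [[0,0,0,0,0,-20,25],[0,0,0,0,0,-70,25],[0,0,0,0,0,-125,25],[0,0,0,0,0,-170,25],[0,0,0,0,0,-180,25],[0,0,0,25,0,-180,25],[0,0,0,75,0,-180,25],[0,0,0,130,0,-180,25]], "clamp_n": 80}}

```text
time: 19.12
tool_pos: [486.0, -179.6, 164.4]
tcp_rot: [-179.8, -0.1, 90.0]
ft_force: [0.7, -0.5, -0.3]
finger_gap: 33.8
grip_force: 79.6
```

>>> {"op": "creep_tool", "data": {"ticks": [[0,0,0,55,0,0,25],[0,0,0,110,0,0,25],[0,0,0,170,-1,0,25],[0,0,0,230,-2,0,25],[0,0,0,290,-3,0,25],[0,0,0,340,-4,0,25],[0,0,0,370,-4,0,25],[0,0,0,370,-4,0,25]], "clamp_n": 80}}

```text
time: 20.12
tool_pos: [481.0, 190.1, 164.5]
tcp_rot: [-179.8, 0.0, 90.2]
ft_force: [0.2, -0.5, -0.1]
finger_gap: 33.7
grip_force: 79.6
```

>>> {"op": "creep_tool", "data": {"ticks": [[0,0,0,0,0,0,25],[0,0,0,0,0,0,25],[0,0,0,0,0,0,25]]}}

```text
time: 20.5
tool_pos: [483.5, 187.0, 166.4]
tcp_rot: [-180.0, 0.0, 89.9]
ft_force: [-0.3, -0.3, -1.0]
finger_gap: 33.3
grip_force: 79.6
```

```bash
python3 -c "
from h import *
from bench import r, imaging, hand_in
print(delta(r.sense(),[484.2,188.5,125],90))"
```

```text
(array([-0.01,  0.  , -0.07]), array([ 1.5,  0.7, 41.4]))
```

>>> {"op": "creep_tool", "data": {"ticks": [[0,0,0,1,0.5,15,25],[0,0,0,1,0.5,32,25],[0,0,0,1,0.5,40,25],[0,0,0,1,0.5,40,25],[0,0,0,1,0.5,40,25],[0,0,0,1,0.5,40,25],[0,0,0,1,0.5,40,25]]}}

```text
time: 21.38
tool_pos: [484.3, 189.0, 127.0]
tcp_rot: [180.0, -0.0, 90.0]
ft_force: [-0.6, 0.0, -1.0]
finger_gap: 33.7
grip_force: 79.6
```

Run:
```python
from h import *
from bench import r, imaging, hand_in
st=r.sense();print(delta(st,[484.2,188.5,113],90))
s=imaging.snapshot('scene');V=s['pixels'].max(2);x,y,z=st['tool_pos']
c=proj(s,[[x,y,126],[x,y,z+13]]);print(c);c=c.round().astype(int)[0];print(c);print(V[c[1]-14:c[1]+12,c[0]-10:c[0]+12])
```

```text
(array([ 0.05, -0.02,  0.02]), array([-0.5, -0.1, 14. ]))
[[248.29509602 223.70098817]
 [248.16010602 218.32119752]]
[248 224]
[[ 90  61  39  32  34  33  29  33  33  34  33  32  41  69 100 120 118  98
   64  44  43  45]
 [ 93  63  39  29  30  32  35  32  36  34  32  34  41  69 100 120 119  96
   66  43  42  45]
 [ 95  67  41  28  28  29  30  31  33  32  34  33  41  68  98 120 118  97
   67  45  41  46]
 [101  71  42  31  25  28  27  30  33  32  32  34  39  66  99 119 119  97
   67  44  42  52]
 [108  77  48  28  23  24  30  31  31  28  28  27  38  65  98 119 118  97
   65  45  45  48]
 [114  83  51  29  28  27  28  28  29  29  28  29  39  63  98 120 121 101
   71  51  44  47]
 [120  89  52  31  25  25  28  30  29  30  30  25  33  61  94 119 122 107
   82  64  51  45]
 [123  91  57  29  26  27  29  27  26  29  28  31  35  55  87 112 121 113
  100  80  57  40]
 [126  98  61  35  26  30  29  28  25  27  27  28  31  45  68  91 107 113
  109  94  68  41]
 
[... 880 characters left out ...]
1 167 158 154 165 192 215 220
  213 182 144 141]
 [223 222 213 178 134 115 125 139 151 159 163 161 153 149 161 185 210 218
  214 179 132 118]
 [224 222 214 184 141 117 124 137 149 156 160 158 153 149 155 176 201 216
  212 176 123  96]
 [223 219 213 183 142 117 123 139 148 153 157 157 151 148 153 172 198 214
  203 165 111  88]
 [216 209 193 166 131 111 120 135 145 151 155 157 151 146 150 169 194 203
  185 145  98  84]
 [196 179 159 136 113 106 113 126 137 148 155 155 152 144 146 162 181 180
  155 117  84  86]
 [164 146 129 115 106 107 116 126 137 147 156 156 150 145 145 154 163 157
  135 106  80  84]
 [139 127 121 119 115 117 125 134 142 151 154 155 152 149 148 155 159 154
  138 115  90  86]]
```

The cap's lower rim is centred at column 247 and the neck at column 247, so they line up. Lowering now.

>>> {"op": "creep_tool", "data": {"ticks": [[0,0,0,-0.4,0,6,25],[0,0,0,-0.4,0,12,25],[0,0,0,-0.4,0,17,25],[0,0,0,-0.4,0,21,25],[0,0,0,-0.4,0,22,25],[0,0,0,-0.4,0,22,25]], "clamp_n": 120}}

```text
time: 22.18
tool_pos: [484.0, 188.5, 104.5]
tcp_rot: [-180.0, 0.0, 90.0]
ft_force: [0.7, -0.2, 0.4]
finger_gap: 32.8
grip_force: 119.4
```

>>> {"op": "creep_tool", "data": {"ticks": [[0,0,0,0,0,2,25],[0,0,0,0,0,4,25],[0,0,0,0,0,4,25]]}}

```text
time: 22.55
tool_pos: [485.1, 188.7, 101.7]
tcp_rot: [179.9, -0.0, 90.0]
ft_force: [1.5, -0.9, 5.7]
finger_gap: 32.9
grip_force: 120.2
```

>>> {"op": "creep_tool", "data": {"ticks": [[0,0,0,0,0,2,25],[0,0,0,0,0,4,25],[0,0,0,0,0,5,25],[0,0,0,0,0,6,25],[0,0,0,0,0,6,25]]}}

```text
time: 23.18
tool_pos: [483.5, 188.4, 93.9]
tcp_rot: [-179.9, 0.0, 90.0]
ft_force: [0.8, -1.3, -1.7]
finger_gap: 32.5
grip_force: 119.4
```

>>> {"op": "creep_tool", "data": {"ticks": [[0,0,0,0,0,2,25],[0,0,0,0,0,4,25],[0,0,0,0,0,4,25]]}}

```text
time: 23.55
tool_pos: [483.9, 188.5, 90.3]
tcp_rot: [-180.0, 0.0, 90.0]
ft_force: [0.9, -0.7, -0.3]
finger_gap: 32.7
grip_force: 119.5
```

Click passed and the cap is running free; home should come at TCP z ≈ 89.

>>> {"op": "creep_tool", "data": {"ticks": [[0,0,0,0,0,1,25],[0,0,0,0,0,2,25],[0,0,0,0,0,3,25],[0,0,0,0,0,3,25],[0,0,0,0,0,3,25]]}}

```text
time: 24.18
tool_pos: [485.0, 188.8, 89.3]
tcp_rot: [179.9, -0.0, 90.0]
ft_force: [-1.8, -0.8, 10.4]
finger_gap: 32.6
grip_force: 120.8
```

>>> {"op": "creep_tool", "data": {"ticks": [[0,0,0,0,0,1,25],[0,0,0,0,0,1.5,25],[0,0,0,0,0,1.5,25],[0,0,0,0,0,1.5,25],[0,0,0,0,0,1.5,25],[0,0,0,0,0,1.5,25]]}}

```text
time: 24.92
tool_pos: [486.1, 189.1, 89.4]
tcp_rot: [179.7, -0.1, 90.0]
ft_force: [-4.1, -1.5, 18.9]
finger_gap: 32.2
grip_force: 121.6
```

>>> {"op": "creep_tool", "data": {"ticks": [[0,0,0,0,0,0,25],[0,0,0,0,0,0,25],[0,0,0,0,0,0,25]]}}

```text
time: 25.3
tool_pos: [486.1, 189.2, 89.4]
tcp_rot: [179.7, -0.1, 90.0]
ft_force: [-4.6, -0.7, 18.9]
finger_gap: 32.9
grip_force: 121.6
```

Run:
```python
from h import *
from bench import r, imaging, hand_in
st=r.sense();print(st['tool_pos'],st['ft_force'],st['wrist_torque'])
s=imaging.snapshot('scene');V=s['pixels'].max(2);x,y,z=st['tool_pos']
c=proj(s,[[x,y,102],[x,y,132]]);print(c);c=c.round().astype(int)[0];print(V[c[1]-14:c[1]+14:2,c[0]-12:c[0]+13])
```

```text
[486.06114028 189.15799219  89.4023179 ] [-4.56323692 -0.71781574 18.90983353] [-0.14433711  0.77402906  0.02645287]
[[247.86364692 232.53698761]
 [247.56878839 221.22772995]]
[[ 96  98  92  70  44  31  30  35  53  70  83  87  90  92  96  92  88  82
   69  49  35  33  33  35  37]
 [105 100  95  72  48  36  33  29  32  30  29  34  31  36  54  83 108 118
  102  70  41  33  33  42  48]
 [149 116  97  72  48  35  34  36  32  32  29  34  27  33  51  84 113 123
  109  74  45  37  44  65 100]
 [194 157 111  71  41  30  30  34  36  36  34  36  33  36  53  85 112 123
  110  77  50  42  48  78 125]
 [215 187 143  92  52  27  28  25  31  31  34  34  32  34  55  86 112 122
  108  78  50  44  55  85 129]
 [222 214 180 126  69  36  30  28  32  32  34  33  33  37  54  84 112 121
  109  79  53  52  62  91 122]
 [222 215 186 131  73  37  24  29  34  32  34  33  32  32  47  74 100 116
  115 103 101  94  80  81  91]
 [219 204 175 129  78  39  27  31  31  29  34  31  28  32  34  46  63  83
   98 118 121 102  80  85  91]
 [199 163 131 105  77  54  39  35  35  33  31  31  32  34  38  47  62  85
  115 132 133 113  91  85  91]
 [192 151 122 115 113 107 101  93  87  84  83  84  86  90 102 117 133 148
  158 161 157 145 123  97  91]
 [190 152 137 140 143 148 151 151 154 156 159 161 166 169 172 175 174 173
  169 168 163 151 129 112 112]
 [185 144 130 140 149 154 158 161 165 169 172 176 182 186 188 185 180 176
  172 163 153 134 111 104 113]
 [174 131 106 114 128 138 147 153 159 164 169 172 178 182 182 177 170 159
  148 137 125 115 106 101 106]
 [156 123  95  90  96 105 114 121 126 133 135 139 139 143 142 139 137 132
  134 133 132 129 129 135 140]]
```

```bash
python3 -c "
from bench import r, imaging, hand_in
print(hand_in())"
```

```text
the job is handed in; nothing more can be done
None
```

The jar stands upright in the wide well and was let go; the cap went through the click and is fully home, with the gripper still on it pressing at about 19 N at hand-in (25 s on the clock); the judge's verdict was not shown.

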